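Open the grinder's push-latch fuse hatch

TASK

Press the red stop button of the wet grinder fully in and let it out again, leaving the green start button alone. Then push the black disc on the yellow fuse hatch fully in, once and gently, so that its push-push latch lets go and the hatch pops up by itself; get clear of it, do not push it back down, and once it is fully up watch for two seconds, touching nothing, that it stays open. Use only the fingertips: nothing is grasped, pulled or lifted, and everything else on the bench stays where it is.

Things in the scene. Friction and masses are not known exactly. Their poses are not given: they have to be found in the camera images.
- fusebox: grey fuse box fixed to the bench, 150 x 150 mm, 100 mm tall, with a yellow hatch in its top; origin under its centre. Its own x axis points from the hatch's free edge to its hinge, z up. It may stand left or right, turned up to 0.4 rad.
- hatch_press (a point): centre of the top of the black disc (36 mm across, 1.5 mm proud) on the hatch: the place to press, straight down: 3 to 5 N at slow speed until the hard stop, where the force rises steeply. 85 mm in front of the hinge (along the fuse box's -x), 35 mm behind the free edge, 101.5 mm above the bench when shut. Moves with the hatch.
- hatch_hinge (a point): middle of the hatch's hinge line, 55 mm from the fuse box's centre along its +x, 100 mm above the bench. The hatch is a yellow panel 120 mm (hinge to free edge) x 124 x 8 mm, flush with the box's 10 mm rim when shut; opening, its free edge goes up and towards the hinge, to about 210 mm above the bench.
- hatch (a joint): hatch angle in rad: about 0 (up to 0.01) shut and latched, as it starts, negative when pushed in (hard stop -0.070, disc 5.9 mm down), 1.2 fully open. Freed by pushing the disc in to the hard stop (under 4 mm it stays latched); as the finger withdraws, the hatch follows it up and its spring swings it open in about 1.5 s. Pushing the open hatch all the way down and in latches it again.
- station: blue push-button station fixed to the bench, 90 x 160 mm, 50 mm tall; origin under its centre; its +y points from the green button to the red. It stands on the other side from the fuse box, turned up to 0.5 rad.
- stop_button_top (a point): centre of the top of the round red stop button, 36 mm across in a yellow collar, about 72 mm above the bench, on the station's +y half, 42 mm from its centre. It moves with the button.
- stop_button (a joint): travel of the red button in m: 0 out, 0.006 fully in (5 N); a spring returns it.
- start_button_top (a point): centre of the top of the round green start button, 28 mm across in a black collar, 84 mm from the red one. Not to be pressed.
- start_button (a joint): travel of the green button in m: 0 out, 0.006 fully in.
- tumbler: green glass tumbler, 72 mm wide, 95 mm tall, standing; origin under its centre. A bystander: not to be touched.
- glass_block: clear glass block 60 x 60 x 45 mm; origin under its centre. A bystander.
- dressing_stone: reddish dressing stone 110 x 28 x 28 mm, lying; origin under its centre. A bystander.
- wrench: steel wrench lying flat; origin under its middle. A bystander.
- brush: cleaning brush lying flat; origin under its middle. A bystander.
- flange: aluminium wheel flange, a ring 68 mm across and 14 mm thick, lying flat; origin under its centre. A bystander.
- polish_jar: jar 64 mm wide, 75 mm tall, standing; origin under its centre. A bystander.

How it is judged:
By the outcome, as a careful person would: the job done as asked, in the order asked, and still so for the second after the job is handed in, with the robot touching nothing.
It also fails if it takes over 48 s, if anything falls off the work surface, if the arm or the gripper's body presses on something with over 40 N, if the wrist force passes 120 N, or if a joint passes its speed limit or range.

ROBOT

A 6-joint arm with a two-finger parallel gripper is mounted at the origin on the work surface. World frame = base frame: x ahead of the robot, y to its left, z up, the work surface at z = 0. Lengths are in m, angles in rad, forces in N, time in s.
With the tool pointing down it reaches from about 0.275 to 0.825 m from the base axis. Payload 5.2 kg.
Tool frame: the origin (TCP) lies at the very end of the fingers, on their centre line; the grasp point (between the pads) lies 19 mm behind it; z points along the fingers, y is the line along which they close (so a half turn about z gives the same grasp; the last joint's range is limited). The gripper opens to 93 mm and grips with 3 to 60 N. Pads are 15 mm wide; open, the fingers measure 128 mm over their backs; the gripper's body (75 mm by 188 mm) begins 65 mm behind the grasp point.
Start: joints at [0.965, 0.259, 1.535, -0, 1.348, -0.203], TCP at [0.216, 0.506, 0.219] pointing down, gripper open.
Joint ranges: [-3.14, 3.14], [-0.91, 2.08], [0.19, 2.58], [-1.22, 4.36], [0.22, 2.71], [-3.12, 3.12]. Speed limits (rad/s): [2.57, 2.57, 3.14, 3.14, 3.14, 3.14].

INTERFACE

Orientations are given as a rotation vector (axis times angle).
In Python, from bench import observe, capture, get_calibration, finish_job gives the robot as it stands.
- The arm moves only by the shell command python3 -m handwheel 'ROWS' [FORCE]. ROWS is JSON, a list of rows, each a list of 3 entries, a list of its own where there are three numbers: the shift along the tool's x, y, z in mm, then the turn, a rotation vector about the tool's x, y, z in rad, then the closure, from 0 (fully open) to 1 (shut). A call has 1 to 12 rows; each row shifts and turns the commanded pose from where the row before left it, along the tool's axes as they then stand; what a row does not reach is not made up. A row lasts 1/10 s, in which the tool goes at most 50 mm and 8.59 degrees, less where a joint would pass 70% of its speed; a pose out of reach is approached as far as the arm can. A call is refused whole if a number of a shift passes 50 or a number of a turn 0.15, either way. A call with a gripper value outside its range is refused whole. The fingers move at their own pace and stop on an object; FORCE is the grip in N (left out, the last holds). Time passes only in rows, so rows that do not move let the fingers close. It gives the time, the measured TCP pose, the force, the opening and the grip force at its end, in the units of the state.
- observe(): the state, without advancing time (a new reading comes with each control period).
- capture(name): name is "scene" or "top"; returns the picture (420x560x3 uint8, red, green, blue); there is no depth.
- get_calibration(name): a dict with "mtx" (3x3 intrinsics, pixels), "rvec" (rotation vector, rad) and "tvec" (3), from world to camera coordinates, as OpenCV has them. Camera axes: x right, y down, z forward; pixel columns grow to the right and rows downward; lengths in m; the calibration is good to about 2 mm. A picture is of the moment at which its call begins. get_calibration takes no time and is no camera call.
- finish_job(): hands the job in; it is judged then, once.
The state is a dict: "clock": time; "joint_pos": joint angles; "qd": joint speeds; "effort": joint torques, N m; "tcp_pos": TCP position; "ee_rot": TCP orientation; "ft_force": force on the tool from outside, world axes, zero at the start; "torque": the same for the moment, N m; "grip_width": finger opening in m; "grasp_force": force on a finger pad.
Only numpy, scipy, OpenCV 4.12 (cv2) and the standard library are available. Lean on these libraries where they do the work, as an engineer would, in place of code of your own. Each camera call takes 0.05 s, during which the arm holds its last target. There are 200 camera calls.

## Working session

There is one attempt and no reset: what is moved stays moved. The work goes in short steps, Python scripts to look and compute and a shell command to move; the robot and the scene stay as the last step left them, time stands still between calls to the robot, and variables do not carry over. Pictures are saved under pics/ and viewed, at most 10 in all, crops included, and the job is handed in when it is done.

```bash
mkdir -p pics
cat > h.py <<'E'
import numpy as np, cv2
from bench import observe, capture, get_calibration
def ray(name,uv,z):
    c=get_calibration(name);R,_=cv2.Rodrigues(np.array(c["rvec"],float));t=np.array(c["tvec"],float).ravel()
    d=R.T@np.linalg.inv(np.array(c["mtx"]))@np.array([uv[0],uv[1],1.]);o=-R.T@t
    return o+d*(z-o[2])/d[2]
def blobs(img,lo,hi,minA=60):
    hsv=cv2.cvtColor(img,cv2.COLOR_RGB2HSV);m=cv2.inRange(hsv,lo,hi)
    n,l,s,c=cv2.connectedComponentsWithStats(m)
    return m,[(int(s[i,4]),c[i].round(1).tolist(),s[i,:4].tolist()) for i in range(1,n) if s[i,4]>=minA]
E
python3 - <<'E'
from h import *
for n in("top","scene"):
    im=capture(n);cv2.imwrite(f"pics/{n}0.png",im[:,:,::-1])
    print(n)
    for k,lo,hi in(("red",(0,150,80),(6,255,255)),("red2",(172,150,80),(180,255,255)),("yel",(20,120,100),(35,255,255)),("blue",(100,120,40),(125,255,255)),("green",(45,100,40),(85,255,255)),("black",(0,0,0),(180,255,45))):
        print(k,blobs(im,lo,hi)[1])
print(observe())
E
```

```text
top
red [(79, [203.1, 208.9], [198, 204, 11, 11])]
red2 []
yel [(1471, [328.9, 203.4], [305, 181, 48, 47]), (74, [204.2, 210.1], [196, 202, 16, 16])]
blue [(1672, [140.2, 122.9], [109, 97, 62, 50]), (5883, [532.0, 171.6], [500, 109, 60, 120]), (127, [234.6, 206.0], [219, 186, 26, 33])]
green [(313, [139.3, 118.9], [134, 103, 12, 34]), (61, [228.1, 200.3], [224, 196, 9, 9]), (739, [10.9, 287.6], [0, 249, 25, 72]), (63, [16.3, 255.1], [8, 249, 17, 13])]
black [(808, [3.2, 175.1], [0, 124, 10, 119]), (2924, [551.2, 307.4], [537, 227, 23, 193]), (428, [43.2, 323.3], [24, 310, 38, 41]), (287, [16.3, 327.0], [1, 318, 32, 19]), (416, [82.1, 346.2], [68, 330, 28, 35]), (211, [254.1, 382.7], [241, 371, 29, 34]), (155, [281.2, 382.2], [267, 371, 30, 24])]
scene
red [(91, [345.1, 178.9], [340, 175, 12, 9])]
red2 []
yel [(99, [344.1, 184.3], [336, 177, 18, 12]), (1950, [224.5, 235.2], [193, 210, 66, 51])]
blue [(806, [334.8, 207.0], [310, 174, 54, 52]), (2382, [475.8, 220.3], [433, 175, 96, 78])]
green [(455, [490.6, 199.4], [466, 186, 38, 38]), (82, [330.1, 195.9], [325, 192, 11, 9]), (1028, [3
[... 466 characters left out ...]
 409.4], [7, 396, 15, 24])]
{'clock': 0.1, 'joint_pos': array([ 9.65172950e-01,  2.59287620e-01,  1.53593642e+00, -2.93723877e-05,
        1.34797946e+00, -2.02807305e-01]), 'qd': array([-0.00153643, -0.00230539, -0.00264161,  0.00099303,  0.00025188,
        0.00101326]), 'effort': array([ 3.48284993e-03, -4.38206184e+01, -2.84642369e+01,  7.21321651e-02,
        3.62898549e-02, -7.55349174e-05]), 'tcp_pos': array([0.21532492, 0.50558774, 0.21790635]), 'ee_rot': array([-6.28341123e-01, -3.07749436e+00,  2.34362961e-03]), 'ft_force': array([ 0.96035923,  0.51492981, -0.5221059 ]), 'torque': array([ 0.03360221, -0.03214957,  0.02418192]), 'grasp_force': 0.0, 'grip_width': 0.09319673413653545}
```

View pics/top0.png

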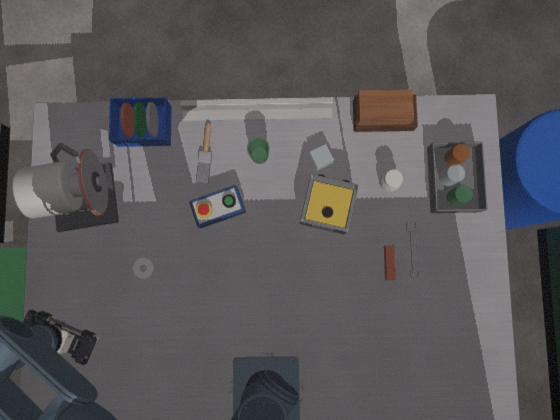

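View pics/scene0.png

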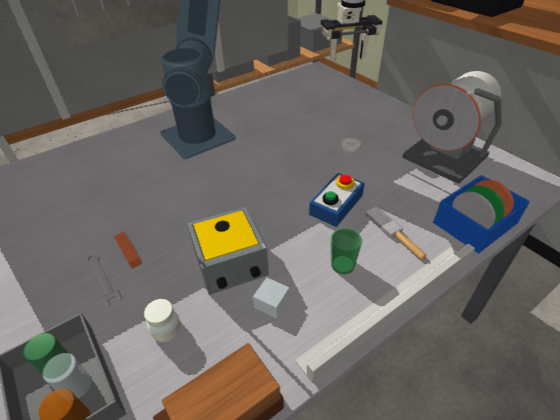

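The top view shows the red button at about (204,209), the green at (229,201), the hatch at (329,203) and its disc at (327,212). The disc is on the robot side, so the hinge is on the far side. The tumbler is at (258,150) and the glass block at (321,156), both beyond the targets.

Run:
```python
from h import *
from scipy.spatial.transform import Rotation as Ro
def within(n,box,lo,hi):
    im=cv2.imread(f"pics/{n}0.png")[:,:,::-1].copy();m,_=blobs(im,lo,hi);k=np.zeros_like(m);x,y,w,h=box;k[y:y+h,x:x+w]=m[y:y+h,x:x+w];return k
def cen(k):
    c=max(cv2.findContours(k,0,2)[0],key=cv2.contourArea);M=cv2.moments(c);return M['m10']/M['m00'],M['m01']/M['m00'],cv2.contourArea(c)
R=((0,150,60),(9,255,255));K=((0,0,0),(180,255,80));G=((45,80,20),(85,255,255))
for n,rb,kb,gb in(("top",(192,198,24,24),(318,203,20,18),(220,192,18,18)),("scene",(332,170,28,24),(211,218,22,16),(318,188,22,16))):
    for nm,b,c,z in(("red",rb,R,.072),("disc",kb,K,.1015),("green",gb,G,.07)):
        u=cen(within(n,b,*c));print(n,nm,np.round(u,1),ray(n,u[:2],z).round(4))
k=within("top",(295,172,70,65),(20,120,60),(35,255,255));r=cv2.minAreaRect(cv2.findNonZero(k))
p=np.array([ray("top",q,.1)[:2] for q in cv2.boxPoints(r)]);print("hatch",p.mean(0).round(4),p.round(3).tolist())
print(Ro.from_rotvec(observe()["ee_rot"]).as_matrix().round(3))
```

```text
top red [202.9 209.   80. ] [0.5634 0.1889 0.072 ]
top disc [327.  211.6  74. ] [ 0.5453 -0.1954  0.1015]
top green [228.1 200.1  56.5] [0.5902 0.1102 0.07  ]
scene red [345.2 179.1  76.5] [0.5713 0.1836 0.072 ]
scene disc [221.8 225.8  96.5] [ 0.5491 -0.1965  0.1015]
scene green [330.1 195.8  73. ] [0.5978 0.1043 0.07  ]
hatch [ 0.5692 -0.2015] [[0.526, -0.127], [0.642, -0.156], [0.612, -0.277], [0.497, -0.247]]
[[-0.92   0.392 -0.001]
 [ 0.392  0.92  -0.001]
 [ 0.    -0.002 -1.   ]]
```

```bash
python3 -m handwheel '[[[-37,-13,0],[0,0,0],1],[[-37,-13,0],[0,0,0],1],[[-37,-13,0],[0,0,0],1],[[-37,-13,0],[0,0,0],1],[[-37,-13,0],[0,0,0],1],[[-37,-13,0],[0,0,0],1],[[-37,-13,0],[0,0,0],1],[[-37,-13,10],[0,0,0],1],[[-37,-13,20],[0,0,0],1],[[-37,-13,20],[0,0,0],1],[[-37,-13,20],[0,0,0],1],[[-37,-13,20],[0,0,0],1]]' 20; python3 -m handwheel '[[[0,0,0],[0,0,0],1],[[0,0,0],[0,0,0],1]]'
python3 - <<'E'
from h import *
im=capture("scene");cv2.imwrite("pics/s1.png",cv2.resize(im[100:310,180:460,::-1],None,fx=2.8,fy=2.8))
o=observe();print(o["tcp_pos"],o["ee_rot"],o["grip_width"],o["ft_force"])
E
```

```text
clock: 1.3
tcp_pos: [0.5636, 0.1871, 0.1275]
ee_rot: [-0.628, -3.077, 0.0]
ft_force: [0.0, 0.9, 0.5]
grip_width: 0.0023
grasp_force: 0.0
clock: 1.5
tcp_pos: [0.5625, 0.1877, 0.1274]
ee_rot: [-0.631, -3.075, 0.001]
ft_force: [-0.2, 0.8, 0.0]
grip_width: 0.0008
grasp_force: 0.0
[0.56229454 0.18858952 0.128347  ] [-6.29222731e-01 -3.07638840e+00  3.69121810e-05] 0.0004374102701613093 [-1.22011718  0.48510512 -0.14126044]
```

View pics/s1.png

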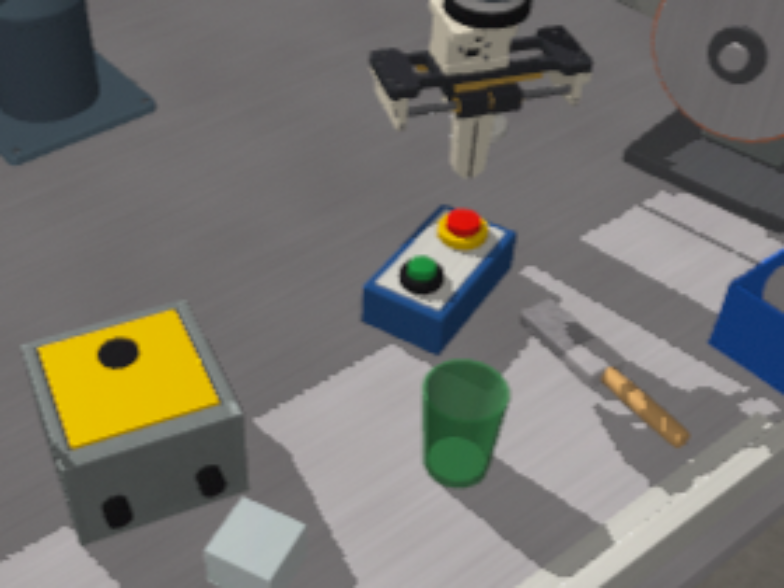

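The closed fingertips hang over the red button at about (465,225) in the crop, and the green button is clear of them. I'm going down.

```bash
python3 -m handwheel '[[[-3,0,12],[0,0,0],1],[[0,0,12],[0,0,0],1],[[0,0,12],[0,0,0],1],[[0,0,10],[0,0,0],1],[[0,0,2],[0,0,0],1],[[0,0,2],[0,0,0],1],[[0,0,2],[0,0,0],1],[[0,0,0],[0,0,0],1]]'; python3 -m handwheel '[[[0,0,2],[0,0,0],1],[[0,0,2],[0,0,0],1],[[0,0,0],[0,0,0],1]]'
```

```text
clock: 2.35
tcp_pos: [0.5658, 0.1872, 0.0768]
ee_rot: [0.628, 3.078, 0.0]
ft_force: [0.2, 0.1, 1.1]
grip_width: 0.0007
grasp_force: 0.0
clock: 2.65
tcp_pos: [0.5655, 0.1872, 0.0725]
ee_rot: [-0.628, -3.078, 0.0]
ft_force: [0.4, 0.8, 0.1]
grip_width: 0.0002
grasp_force: 0.0
```

```bash
python3 -m handwheel '[[[0,0,1],[0,0,0],1],[[0,0,1],[0,0,0],1],[[0,0,1],[0,0,0],1],[[0,0,0],[0,0,0],1]]';python3 -m handwheel '[[[0,0,1],[0,0,0],1],[[0,0,1],[0,0,0],1],[[0,0,0],[0,0,0],1]]';python3 -m handwheel '[[[0,0,1],[0,0,0],1],[[0,0,0],[0,0,0],1]]'
```

```text
clock: 3.05
tcp_pos: [0.5657, 0.1872, 0.0698]
ee_rot: [0.628, 3.078, -0.0]
ft_force: [-1.3, -0.2, 2.9]
grip_width: 0.0004
grasp_force: 1.4
clock: 3.35
tcp_pos: [0.5657, 0.1873, 0.0677]
ee_rot: [0.628, 3.078, -0.0]
ft_force: [-1.8, -0.8, 3.1]
grip_width: 0.0002
grasp_force: 2.0
clock: 3.55
tcp_pos: [0.5657, 0.1872, 0.0667]
ee_rot: [0.628, 3.078, -0.0]
ft_force: [-1.6, -0.7, 4.8]
grip_width: 0.0005
grasp_force: 2.3
```

```bash
python3 -m handwheel '[[[0,0,1],[0,0,0],1],[[0,0,0],[0,0,0],1]]';python3 -m handwheel '[[[0,0,1],[0,0,0],1],[[0,0,0],[0,0,0],1]]'
```

```text
clock: 3.75
tcp_pos: [0.5657, 0.1873, 0.0663]
ee_rot: [0.628, 3.078, 0.0]
ft_force: [-2.4, -1.1, 8.6]
grip_width: 0.0003
grasp_force: 4.1
clock: 3.95
tcp_pos: [0.5657, 0.1872, 0.0661]
ee_rot: [0.628, 3.077, 0.0]
ft_force: [-6.0, -1.3, 13.4]
grip_width: 0.0005
grasp_force: 7.0
```

The force rose steeply at z ≈ 0.066, so the button is fully in. I'll lift off and go to the hatch.

```bash
python3 -m handwheel '[[[0,0,-10],[0,0,0],1],[[0,0,-30],[0,0,0],1],[[0,0,-30],[0,0,0],1],[[0,0,-30],[0,0,0],1]]';python3 -m handwheel '[[[-13,-36,0],[0,0,0],1],[[-13,-36,0],[0,0,0],1],[[-13,-36,0],[0,0,0],1],[[-13,-36,0],[0,0,0],1],[[-13,-36,0],[0,0,0],1],[[-13,-36,0],[0,0,0],1],[[-13,-36,0],[0,0,0],1],[[-13,-36,0],[0,0,0],1],[[-14,-36,0],[0,0,0],1],[[-14,-36,0],[0,0,0],1],[[0,0,0],[0,0,0],1],[[0,0,0],[0,0,0],1]]'
python3 - <<'E'
from h import *
im=capture("scene");cv2.imwrite("pics/s2.png",cv2.resize(im[100:310,140:420,::-1],None,fx=2.8,fy=2.8))
E
```

```text
clock: 4.35
tcp_pos: [0.5655, 0.1873, 0.1652]
ee_rot: [-0.628, -3.077, 0.0]
ft_force: [0.9, 0.1, 0.1]
grip_width: 0.0007
grasp_force: 0.0
clock: 5.55
tcp_pos: [0.5457, -0.1963, 0.1641]
ee_rot: [-0.632, -3.077, -0.001]
ft_force: [-0.1, 1.1, 1.0]
grip_width: 0.0007
grasp_force: 0.0
```

View pics/s2.png

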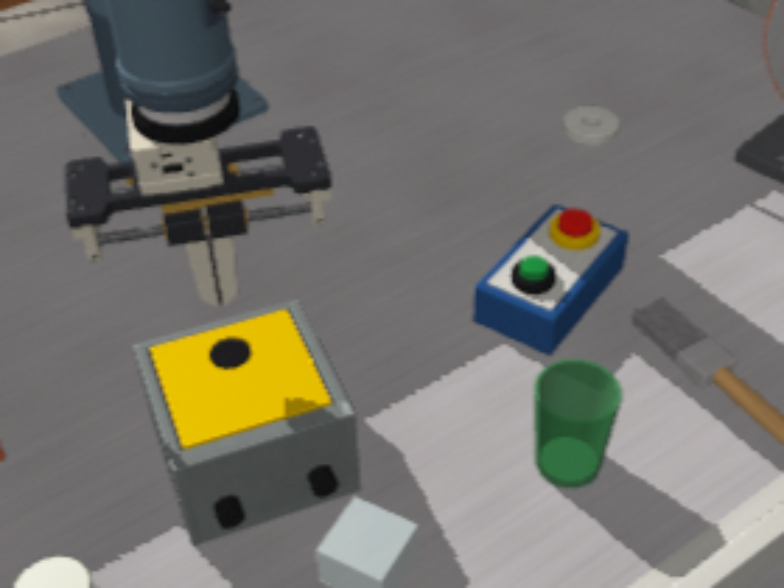

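The red button is out again, and the fingertips are over the disc at (230,353) in the crop. I'll descend to just above it, then press slowly.

```bash
python3 -m handwheel '[[[0,0,15],[0,0,0],1],[[0,0,15],[0,0,0],1],[[0,0,15],[0,0,0],1],[[0,0,10],[0,0,0],1],[[0,0,3],[0,0,0],1],[[0,0,0],[0,0,0],1]]'; python3 -m handwheel '[[[0,0,1],[0,0,0],1],[[0,0,1],[0,0,0],1],[[0,0,1],[0,0,0],1],[[0,0,1],[0,0,0],1],[[0,0,1],[0,0,0],1],[[0,0,1],[0,0,0],1],[[0,0,1],[0,0,0],1],[[0,0,0],[0,0,0],1]]'
```

```text
clock: 6.2
tcp_pos: [0.546, -0.1948, 0.1065]
ee_rot: [-0.627, -3.078, -0.0]
ft_force: [-0.3, 0.3, 0.0]
grip_width: 0.0003
grasp_force: 0.0
clock: 7.0
tcp_pos: [0.5461, -0.1958, 0.0998]
ee_rot: [0.629, 3.078, -0.0]
ft_force: [-1.0, -0.9, 3.1]
grip_width: 0.0006
grasp_force: 1.5
```

```bash
python3 -m handwheel '[[[0,0,1],[0,0,0],1],[[0,0,1],[0,0,0],1],[[0,0,1],[0,0,0],1],[[0,0,0],[0,0,0],1]]'; python3 -m handwheel '[[[0,0,0.7],[0,0,0],1],[[0,0,0],[0,0,0],1]]'; python3 -m handwheel '[[[0,0,0.7],[0,0,0],1],[[0,0,0],[0,0,0],1]]'
```

```text
clock: 7.4
tcp_pos: [0.5461, -0.1958, 0.0966]
ee_rot: [0.628, 3.078, -0.0]
ft_force: [0.6, -0.1, 2.9]
grip_width: 0.0006
grasp_force: 1.6
clock: 7.6
tcp_pos: [0.5461, -0.1958, 0.0962]
ee_rot: [0.628, 3.078, -0.0]
ft_force: [-0.5, -0.0, 4.6]
grip_width: 0.0008
grasp_force: 2.2
clock: 7.8
tcp_pos: [0.5462, -0.1958, 0.096]
ee_rot: [0.628, 3.077, -0.001]
ft_force: [-2.3, 0.9, 8.9]
grip_width: 0.0004
grasp_force: 4.3
```

Hard stop reached. I'll withdraw straight up, then back towards the robot, away from the hinge.

```bash
python3 -m handwheel '[[[0,0,-15],[0,0,0],1],[[0,0,-35],[0,0,0],1],[[0,0,-40],[0,0,0],1],[[25,-4,-35],[0,0,0],1],[[35,-5,-25],[0,0,0],1],[[40,-6,-10],[0,0,0],1],[[35,-5,0],[0,0,0],1],[[15,0,0],[0,0,0],1],[[0,0,0],[0,0,0],1]]'
python3 - <<'E'
from h import *
im=capture("scene");cv2.imwrite("pics/s3.png",cv2.resize(im[100:310,140:420,::-1],None,fx=2.8,fy=2.8))
E
```

```text
clock: 8.7
tcp_pos: [0.3989, -0.1544, 0.2552]
ee_rot: [-0.629, -3.078, -0.001]
ft_force: [1.5, 0.3, 0.6]
grip_width: 0.0006
grasp_force: 0.0
```

View pics/s3.png

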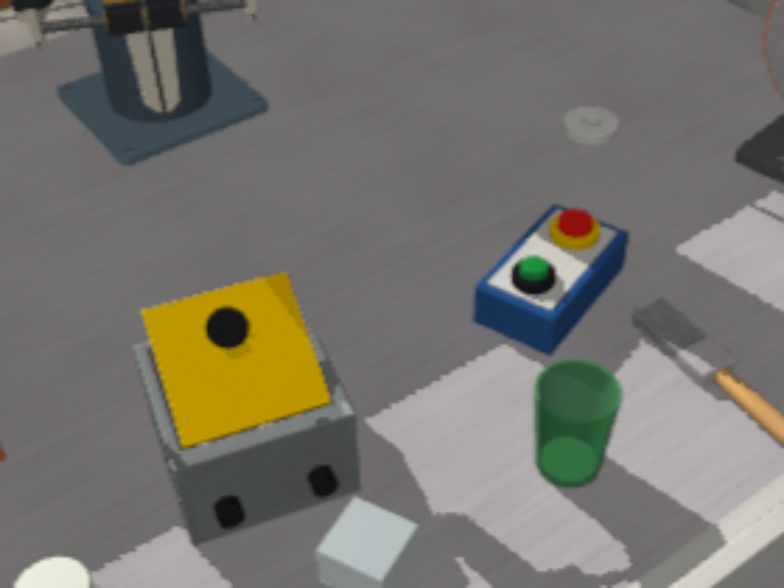

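The hatch is swinging up, with the disc now at (227,328), and the tool is clear. I'll wait for it to open fully, then watch for two seconds.

```bash
W='[[[0,0,0],[0,0,0],1]]'; python3 -m handwheel '[[[0,0,0],[0,0,0],1],[[0,0,0],[0,0,0],1],[[0,0,0],[0,0,0],1],[[0,0,0],[0,0,0],1],[[0,0,0],[0,0,0],1],[[0,0,0],[0,0,0],1],[[0,0,0],[0,0,0],1],[[0,0,0],[0,0,0],1],[[0,0,0],[0,0,0],1],[[0,0,0],[0,0,0],1],[[0,0,0],[0,0,0],1],[[0,0,0],[0,0,0],1]]' | head -1
python3 -m handwheel '[[[0,0,0],[0,0,0],1],[[0,0,0],[0,0,0],1],[[0,0,0],[0,0,0],1],[[0,0,0],[0,0,0],1],[[0,0,0],[0,0,0],1],[[0,0,0],[0,0,0],1],[[0,0,0],[0,0,0],1],[[0,0,0],[0,0,0],1],[[0,0,0],[0,0,0],1],[[0,0,0],[0,0,0],1],[[0,0,0],[0,0,0],1],[[0,0,0],[0,0,0],1]]' | head -1
python3 -c '
from h import *
im=capture("scene");cv2.imwrite("pics/s4.png",im[:,:,::-1])'
python3 -m handwheel '[[[0,0,0],[0,0,0],1],[[0,0,0],[0,0,0],1],[[0,0,0],[0,0,0],1],[[0,0,0],[0,0,0],1],[[0,0,0],[0,0,0],1],[[0,0,0],[0,0,0],1],[[0,0,0],[0,0,0],1],[[0,0,0],[0,0,0],1],[[0,0,0],[0,0,0],1],[[0,0,0],[0,0,0],1],[[0,0,0],[0,0,0],1],[[0,0,0],[0,0,0],1]]' | head -1
python3 -m handwheel '[[[0,0,0],[0,0,0],1],[[0,0,0],[0,0,0],1],[[0,0,0],[0,0,0],1],[[0,0,0],[0,0,0],1],[[0,0,0],[0,0,0],1],[[0,0,0],[0,0,0],1],[[0,0,0],[0,0,0],1],[[0,0,0],[0,0,0],1],[[0,0,0],[0,0,0],1],[[0,0,0],[0,0,0],1],[[0,0,0],[0,0,0],1],[[0,0,0],[0,0,0],1]]'
python3 -c '
from h import *
im=capture("scene");a=cv2.imread("pics/s4.png")[:,:,::-1];cv2.imwrite("pics/s5.png",im[:,:,::-1]);d=cv2.absdiff(im,a.copy()).max(2);print((d>25).sum())'
```

```text
clock: 9.95
clock: 11.15
clock: 12.4
clock: 13.6
tcp_pos: [0.4001, -0.1553, 0.2552]
ee_rot: [-0.629, -3.078, 0.0]
ft_force: [0.2, 0.7, 0.7]
grip_width: 0.0003
grasp_force: 0.0
0
```

View pics/s5.png

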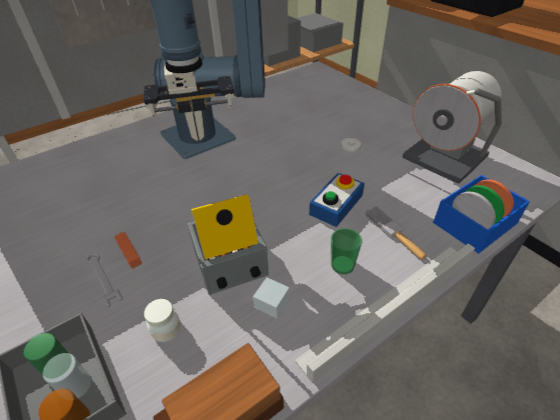

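The hatch stands open, disc at (224,217), and nothing changed in the picture over the last 2.4 s. I'll check its angle against the geometry.

Run:
```python
from h import *
c=get_calibration("scene");a=np.array([.97,-.242,0])
h=np.array([.546,-.1955,.1])+.085*a
for t in(.9,1.05,1.2):
    p=h-a*.085*np.cos(t)+np.array([0,0,.085*np.sin(t)])
    print(t,cv2.projectPoints(p.reshape(1,3),np.array(c["rvec"],float),np.array(c["tvec"],float),np.array(c["mtx"],float),None)[0].ravel())
```

```text
0.9 [221.68164782 213.6648362 ]
1.05 [222.57877847 214.36821599]
1.2 [223.71831783 215.92954815]
```

Matches 1.2 rad, so the hatch is fully open.

```bash
python3 -c 'from bench import finish_job; print(finish_job())'
```

```text
the job is handed in; nothing more can be done
None
```

I pressed the red stop button fully in and let it out, then released the hatch with one gentle push; it swung fully open and stayed open for the 2.4 s I watched, and the job is handed in.

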